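# Level the relief carving stand and hold the spirit level down

### The job

The carving stand leans down towards its levelling foot: lay the red spirit level right way up along the bare strip at the front of its board, let go of it, and only then turn the black wing knob of the foot until the bubble rests centred between the two black lines. Finish with the fingers pressing the level firmly down onto the board with the bubble still centred, and stay there pushing, without letting up. Leave the carving tools and the other things on the bench where they are.

Things in the scene. Friction and masses are not known exactly. Their poses are not given: they have to be found in the camera images.
- level: Red box spirit level, black ends, loose, 200 x 24 x 40 mm (long x wide x high), 0.24 to 0.36 kg, right way up on the bench. Origin: centre of its underside; x along its length, z up. Lime green vial in its top at mid-length, under a clear cover flush with the top (solid, may be pressed), with two black lines 11.5 mm either side of the middle.
- bubble (a joint): Reading of the pale bubble (15 mm long) in the level's vial, in rad: the slope of the level along its length, 0 when centred, positive when the bubble is off towards the level's +x end. It runs to the HIGH end, 0.4 mm for each 0.001 rad, at most 20 mm (0.05 rad) each way, settling in about 1 s; it fits between the lines within 0.010 rad (4 mm).
- board: Wooden tilting board of the carving stand, 240 x 360 x 20 mm, underside about 55 mm above the bench; a tan carved leaf panel (up to 25 mm high) on its far half. Hinged near its right end: origin on the hinge axis, underside, mid-width, 30 mm in. x across the board away from the robot, y along it from hinge to foot, z its normal. At the start the foot end is 24 to 45 mrad low.
- strip (a point): Centre of the place for the level, on the board's top face, on the bare strip along its front edge; x across the strip (bare 55 mm to the front edge, 60 mm to the carved panel), y along the board from hinge to foot (the level lies along y), z the board's normal. 190 mm along y from the knob's axis, 100 mm from the hinge axis.
- knob_grip (a point): On the foot's wing knob axis, at the top of its black bar; x along the bar (52 mm long, 14 thick, 26 high, on a steel disc 56 mm across, 8 high). z up. Turns both ways beyond a full turn, friction about 0.1 N m, stays where left, even if the board is pressed. Turned clockwise seen from above it raises this end of the board: 16 mrad of tilt and 4.6 mm of height at the knob per radian.
- gouge_a: Bystander: gouge with yellow handle, 230 mm long; origin at its handle end.
- gouge_b: Bystander: gouge with dark handle, 230 mm long; origin at its handle end.
- gouge_c: Bystander: gouge with pale handle, 230 mm long; origin at its handle end.
- mallet: Bystander: round wooden carver's mallet, 220 mm long, head 76 mm across; origin at the handle's end, under it.
- stone: Bystander: grey sharpening stone on a dark wood base, 70 x 200 x 32 mm.
- wax_tin: Bystander: brass wax tin with a pale lid, 72 mm across, 40 mm high.
- offcut: Bystander: pale offcut with a carved leaf on it, 70 x 50 x 38 mm.
Not all that is in view belongs to the job. What is meant by the level is not pink, and is the larger of those in its own colour.

How it is judged:
On the way, in this order (a step that is already met when the one before it is completed fails the run):
1. the level lies right way up along the bare strip, let go and at rest, the board still out of level (angle between the x axis of level and the y axis of strip, either way round below 0.2 rad and angle between the z axis of level and the z axis of strip, either way round below 0.06 rad and x of level in the frame of strip between -0.045 and 0.045 m and contact force between level and board above 0.5 N and contact force between the fingers and level below 0.2 N and linear speed of level below 0.02 m/s and angle between strip's own z axis and vertical above 0.018 rad), for 0.3 s.
2. the foot has been turned until the bubble rests centred between the lines, the level lying on the board untouched (angle between the x axis of level and the y axis of strip, either way round below 0.2 rad and angle between the z axis of level and the z axis of strip, either way round below 0.06 rad and x of level in the frame of strip between -0.045 and 0.045 m and value of joint bubble between -0.01 and 0.01 rad and angle between strip's own z axis and vertical below 0.014 rad and contact force between level and board above 0.5 N and contact force between the fingers and level below 0.2 N), for 0.5 s.
At the end, for the whole second after the job is handed in: Fingers press the level onto the board (over 2 N; over 6 N with its weight between level and board); level along the bare strip (0.2 rad, 45 mm across); bubble within 4 mm of centre, board within 14 mrad of level; the push is kept up through the last second (angle between the x axis of level and the y axis of strip, either way round below 0.2 rad and angle between the z axis of level and the z axis of strip, either way round below 0.06 rad and x of level in the frame of strip between -0.045 and 0.045 m and value of joint bubble between -0.01 and 0.01 rad and angle between strip's own z axis and vertical below 0.014 rad and contact force between the fingers and level above 2 N and contact force between level and board above 6 N and angle between level's own z axis and vertical below 0.08 rad); the arm keeps its last pose, push and grip.
It fails at once if a bystander is shoved away (distance of any of gouge_a, gouge_b, gouge_c, mallet, stone, wax_tin, offcut from where it was at the start of the episode above 0.04 m).
It also fails if it takes over 72 s, if anything falls off the work surface, if the arm or the gripper's body presses on something with over 40 N, if the wrist force passes 120 N, or if a joint passes its speed limit or range.

### The arm

A 7-joint arm with a two-finger parallel gripper is mounted at the origin on the work surface. World frame = base frame: x ahead of the robot, y to its left, z up, the work surface at z = 0. Lengths are in m, angles in rad, forces in N, time in s.
With the tool pointing down it reaches from about 0.425 to 0.925 m from the base axis. Payload 6.8 kg.
Tool frame: the origin (TCP) lies at the very end of the fingers, on their centre line; the grasp point (between the pads) lies 19 mm behind it; z points along the fingers, y is the line along which they close (so a half turn about z gives the same grasp; the last joint's range is limited). The gripper opens to 85 mm and grips with 20 to 120 N. Pads are 22 mm wide; open, the fingers measure 114 mm over their backs; the gripper's body (76 mm by 85 mm) begins 54 mm behind the grasp point. The pads swing forward as they close: fully open they stand 13 mm farther back than shut.
Start: joints at [1.17, 0.477, 0.022, 1.555, -0.011, 1.109, -0.083], TCP at [0.195, -0.646, 0.231] pointing down, gripper open.
Joint ranges: [-2.96, 2.96], [-0.34, 2.1], [-1.41, 1.46], [0.24, 2.44], [-1.37, 4.51], [0.17, 1.92], [-2.96, 2.96]. Speed limits (rad/s): [2.39, 2.39, 3.14, 3.14, 3.14, 3.14, 3.14].

### API

Orientations are given as a rotation vector (axis times angle).
In Python, from bench import get_obs, grab_frame, hand_in gives the robot as it stands.
- The arm moves only by the tool drive_tool, never from a script. Its argument "rows" is a list of rows, each an object with "offset": the shift along the tool's x, y, z as a fraction of full scale, a list of three; "rotation": the turn, a rotation vector about the tool's x, y, z as a fraction of full scale, a list of three; "claw": the opening, from 0 (shut) to 1 (fully open). In form: [{"offset": [tx, ty, tz], "rotation": [wx, wy, wz], "claw": claw}, ...]. A call has 1 to 20 rows; each row is the pose to reach, as a shift and turn from the pose commanded when the call began, along the tool's axes at that moment; what a row does not reach only later rows make up. Full scale, the value 1, is 0.15 m for a shift and 2 rad for a turn. A row lasts 1/12 s, in which the tool goes at most 41.7 mm and 7.16 degrees, less where a joint would pass 70% of its speed; a pose out of reach is approached as far as the arm can. A call with a number of a shift or a turn outside -1 to 1 is refused whole. A call with a gripper value outside its range is refused whole. The fingers move at their own pace and stop on an object; "force" is the grip in N (left out, the last holds). Time passes only in rows, so rows that repeat a pose let the fingers close. It gives the time, the measured TCP pose, the force, the opening and the grip force at its end, in the units of the state.
- get_obs(): the state, without advancing time (a new reading comes with each control period).
- grab_frame(name): name is "side" or "top" or "wrist"; returns a dict with "frame" (480x640x3 uint8, red, green, blue), "z_map" (480x640 float32, m along the optical axis (not along the pixel's ray), 0 where there is no reading), "vfov" (degrees; the focal length in pixels is half the picture's height over the tangent of half this angle, whatever the lens; pixels are square), "cx", "cy" (the principal point, pixels), "R" (3x3) and "t" (3): a world point X has camera coordinates R X + t. Camera axes: x right, y down, z forward; pixel columns grow to the right and rows downward; lengths in m; the calibration is good to about 2 mm. A picture is of the moment at which its call begins.
- hand_in(): hands the job in; it is judged then, once.
The state is a dict: "clock": time; "joints": joint angles; "qvel": joint speeds; "tau": joint torques, N m; "tcp_pos": TCP position; "orientation": TCP orientation; "contact_force": force on the tool from outside, world axes, zero at the start; "moment": the same for the moment, N m; "grip_width": finger opening in m; "gripper_force": force on a finger pad.
Only numpy, scipy, OpenCV 4.12 (cv2) and the standard library are available. Lean on these libraries where they do the work, as an engineer would, in place of code of your own. Each camera call takes 0.05 s, during which the arm holds its last target. There are 200 camera calls.

## Working session

There is one attempt and no reset: what is moved stays moved. The work goes in short steps, Python scripts to look and compute and a tool call to move; the robot and the scene stay as the last step left them, time stands still between calls to the robot, and variables do not carry over. Pictures are saved under pics/ and viewed, at most 10 in all, crops included, and the job is handed in when it is done.

Besides the shell and the picture viewer there is one more tool, called after "Call:" as name(argument=value, ...) on one line, values as JSON. drive_tool: Moves the arm, as the interface text tells. Its arguments: {"type":"object","properties":{"rows":{"type":"array","items":{"type":"object","properties":{"offset":{"type":"array","items":{"type":"number"}},"rotation":{"type":"array","items":{"type":"number"}},"claw":{"type":"number"}}}},"force":{"type":"number"}},"required":["rows"]}

```bash
ls; mkdir -p pics; cat > h.py <<'E'
import numpy as np,cv2
from bench import get_obs,grab_frame,hand_in
def pts(f):
    h,w=f["z_map"].shape; fl=h/2/np.tan(np.radians(f["vfov"])/2)
    v,u=np.mgrid[:h,:w]; z=f["z_map"]
    P=np.stack([(u-f["cx"])/fl*z,(v-f["cy"])/fl*z,z],-1)
    W=(P-np.array(f["t"]))@np.array(f["R"])   # R^T (P-t)
    W[z<=0]=np.nan
    return W
def save(n,im): cv2.imwrite("pics/"+n,cv2.cvtColor(im,cv2.COLOR_RGB2BGR))
E
python3 - <<'E'
from h import *
print(get_obs())
for n in("top","side"):
    f=grab_frame(n); save(n+"0.png",f["frame"]); np.savez(n+"0.npz",**f)
    print(n,f["vfov"],f["cx"],f["cy"],np.round(f["R"],3),np.round(f["t"],3),(f["z_map"]>0).mean())
E
```

```text
pics
{'clock': 0.0, 'joints': array([ 1.1698779 ,  0.47779165,  0.02233222,  1.55645447, -0.01149369,
        1.10933352, -0.08311541]), 'qvel': array([ 0.00080095, -0.00105342, -0.00083123, -0.00238756, -0.00046838,
        0.00056655, -0.0004565 ]), 'tau': array([-3.65536926e-04, -5.96435988e+01,  1.60784148e+00, -2.81193280e+01,
        1.24160311e-02,  9.46812186e-03,  1.04761077e-05]), 'tcp_pos': array([ 0.19465268, -0.64569253,  0.23032998]), 'orientation': array([-3.10618424e+00, -4.58076395e-01,  6.42873529e-04]), 'contact_force': array([ 0.20156703, -0.64914512, -0.11053706]), 'moment': array([-0.03633963, -0.00771048, -0.04356133]), 'gripper_force': 0.0, 'grip_width': 0.0853002221165569}
top 57.94943878302796 320.50144478570377 237.30477777523504 [[ 0.019 -1.    -0.003]
 [-0.994 -0.019 -0.103]
 [ 0.103  0.005 -0.995]] [0.041 0.487 1.152] 0.996064453125
side 42.02390858058358 323.89337433992364 243.77351669186217 [[-1.    -0.012 -0.011]
 [ 0.002  0.571 -0.821]
 [ 0.016 -0.821 -0.571]] [ 0.485 -0.113  1.93 ] 0.984501953125
```

View pics/top0.png

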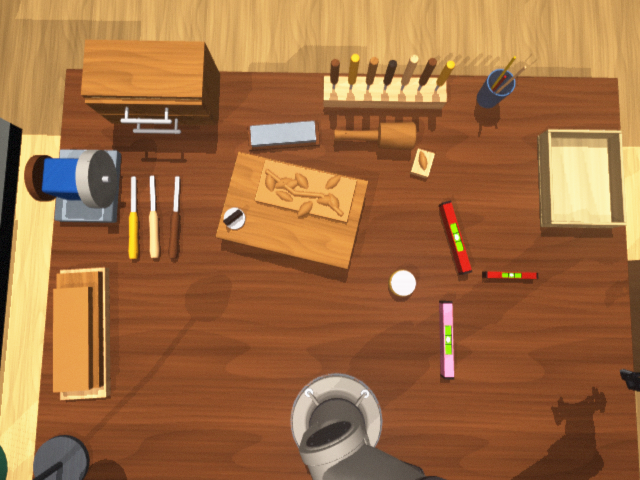

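View pics/side0.png

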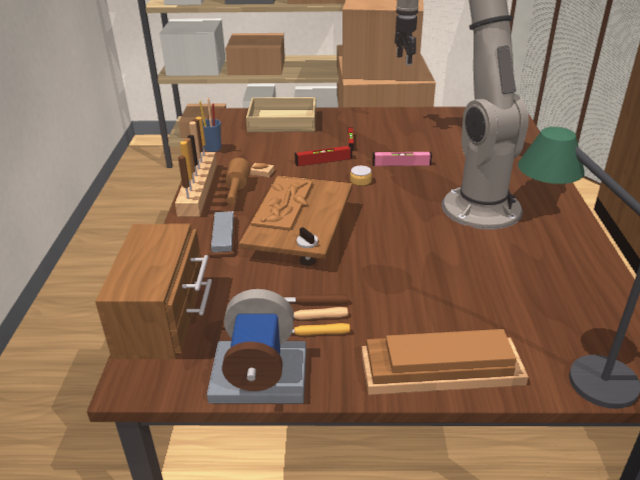

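The top view shows the board at about (293,210) and the knob at (234,218). There are three candidate levels: a large red one at (456,237), a small red one at (510,275) and a pink one at (448,340). The large red one fits, since the target is not pink and is the larger of the two reds.

```bash
cat > m.py <<'E'
from h import *
f=dict(np.load("top0.npz")); W=pts(f); im=f["frame"]; hsv=cv2.cvtColor(im,cv2.COLOR_RGB2HSV)
def roi(u0,v0,u1,v1):
    m=np.zeros(im.shape[:2],bool); m[v0:v1,u0:u1]=1; return m
def rect(m,n):
    P=W[m]; P=P[~np.isnan(P[:,0])]
    (c,s,a)=cv2.minAreaRect((P[:,:2]*1000).astype(np.float32))
    b=cv2.boxPoints((c,s,a))
    print(n,len(P),"c",np.round(c,1),"s",np.round(s,1),"a",round(a,1),"z",np.round(np.percentile(P[:,2],[2,50,98]),4)); print(np.round(b).tolist())
rect(roi(430,190,480,285)&(W[...,2]>.033),"level")
vial=roi(430,190,480,285)&(hsv[...,0]>35)&(hsv[...,0]<55)&(hsv[...,1]>150)&(hsv[...,2]>120)
rect(vial,"vial")
bm=roi(205,140,380,280)&(W[...,2]>.04)
bm=cv2.morphologyEx(bm.astype(np.uint8),cv2.MORPH_OPEN,np.ones((3,3)))
n,l,st,_=cv2.connectedComponentsWithStats(bm); k=1+st[1:,4].argmax(); bm=l==k
rect(bm,"board")
# plane fit on bare wood, excluding panel/knob
P=W[bm]; P=P[(P[:,2]<.09)]
for i in range(20):
    A=np.c_[P[:,:2],np.ones(len(P))]; c=np.linalg.lstsq(A,P[:,2],rcond=None)[0]; r=P[:,2]-A@c; P=P[(abs(r)<max(.0015,1.5*r.std()))]
print("plane",c,len(P),r.std())
H=W[...,2]-(W[...,0]*c[0]+W[...,1]*c[1]+c[2])
rect(bm&(abs(H)<.004),"boardtop")
rect(bm&(H>.006)&roi(250,140,380,230),"panel")
kr=roi(215,200,252,236)
rect(kr&(H>.006),"knob all")
rect(kr&(im.max(2)<60)&(H>.006),"bar")
for n,r in(("tin",roi(385,265,420,300)),("offcut",roi(405,145,440,182)),("mallet",roi(328,118,420,152)),("stone",roi(243,118,322,150)),("gouges",roi(120,170,190,265))): rect(r&(W[...,2]>.012),n)
save("crop1.png",cv2.resize(np.hstack([im[190:290,425:545],im[190:290,205:325]]),None,fx=3,fy=3,interpolation=cv2.INTER_CUBIC))
E
python3 m.py
```

```text
level 579 c [ 492.7 -315.3] s [200.4  27.2] a 16.0 z [0.0332 0.0374 0.0424]
[[393.0, -330.0], [400.0, -356.0], [593.0, -301.0], [585.0, -275.0]]
vial 126 c [ 493.5 -316.7] s [74.5 15.6] a 15.7 z [0.0276 0.0319 0.0361]
[[455.0, -319.0], [460.0, -334.0], [531.0, -314.0], [527.0, -299.0]]
board 12100 c [556.2 129.1] s [360.6 240.9] a 77.5 z [0.0586 0.0712 0.0922]
[[399.0, -21.0], [635.0, -73.0], [713.0, 279.0], [478.0, 331.0]]
plane [ 0.05586711 -0.05895176  0.04841677] 2598 0.000835752661937983
boardtop 6181 c [552.9 129.8] s [359.5 234.7] a 77.6 z [0.0594 0.07   0.0848]
[[400.0, -21.0], [629.0, -71.0], [706.0, 280.0], [477.0, 330.0]]
panel 1821 c [594.9 109.9] s [166.2 262.7] a 5.5 z [0.0762 0.0857 0.0951]
[[500.0, 233.0], [525.0, -29.0], [690.0, -13.0], [665.0, 249.0]]
knob all 355 c [511.5 286.6] s [76.1 83.6] a 28.3 z [0.0646 0.0724 0.0987]
[[458.0, 305.0], [498.0, 232.0], [565.0, 268.0], [525.0, 341.0]]
bar 36 c [525.1 276.5] s [ 7.5 44.3] a 37.7 z [0.0838 0.0934 0.1001]
[[509.0, 292.0], [536.0, 257.0], [542.0, 261.0], [515.0, 296.0]]
tin 569 c [ 367.5 -169.5] s [67.2 70.3] a 69.7 z [0.0215 0.0374 0.0417]
[[323.0, -189.0], [389.0, -213.0], [412.0, -150.0], [346.0, -126.0]]
offcut 505 c [ 706.4 -210.2] s [88.9 70.8] a 73.0 z [0.0149 0.021  0.0526]
[[660.0, -242.0], [727.0, -263.0], [753.0, -178.0], [686.0, -157.0]]
mallet 1437 c [ 772.2 -100.9] s [240.4  72.6] a 87.8 z [0.0329 0.0581 0.0742]
[[731.0, -220.0], [804.0, -222.0], [813.0, 18.0], [741.0, 21.0]]
stone 1432 c [772.5 161.4] s [ 68.  197.7] a 6.2 z [0.0128 0.0292 0.0344]
[[728.0, 256.0], [749.0, 59.0], [817.0, 67.0], [796.0, 263.0]]
gouges 1331 c [535.5 510.7] s [229.9 137.6] a 1.5 z [0.0123 0.0189 0.0257]
[[419.0, 576.0], [422.0, 439.0], [652.0, 445.0], [649.0, 582.0]]
```

View pics/crop1.png

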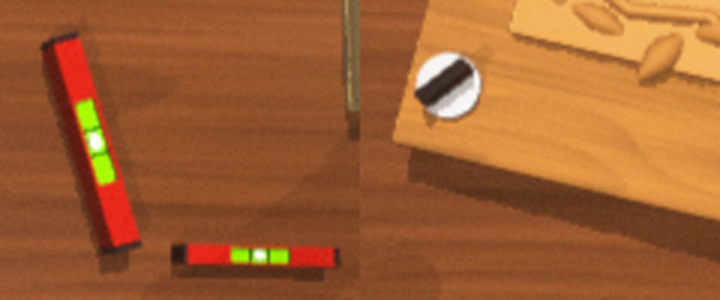

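The crop confirms the large red level (about 200 mm long). I'll set up a helper that turns world targets into tool-axis fractions, then move over to the level.

```bash
cat >> h.py <<'E'
from scipy.spatial.transform import Rotation as Ro
def goal(pos,yaw,slope=0,o=None):
    """tool down, tool x at world yaw deg; slope: x axis pitched DOWN by slope rad along +x"""
    o=o or get_obs(); R0=Ro.from_rotvec(o["orientation"])
    d=R0.inv().apply(np.array(pos)-o["tcp_pos"])/.15
    y=np.radians(yaw); x=np.array([np.cos(y)*np.cos(slope),np.sin(y)*np.cos(slope),-np.sin(slope)])
    yy=np.array([np.sin(y),-np.cos(y),0]); R=Ro.from_matrix(np.c_[x,yy,np.cross(x,yy)])
    r=(R0.inv()*R).as_rotvec()/2
    print("off",np.round(d,4),"rot",np.round(r,4)); return d,r
def st():
    o=get_obs(); x=Ro.from_rotvec(o["orientation"]).as_matrix()
    print("t",round(o["clock"],2),"p",np.round(o["tcp_pos"],4),"yaw",round(np.degrees(np.arctan2(x[1,0],x[0,0])),1),"zax",np.round(x[:,2],3),"q",np.round(o["joints"],2),"F",np.round(o["contact_force"],1),"w",round(o["grip_width"],4))
E
python3 -c "
from h import *
st(); goal([.44,-.33,.17],15.9)"
```

```text
t 0.1 p [ 0.1946 -0.6458  0.2304] yaw 16.8 zax [-0.001  0.002 -1.   ] q [ 1.17  0.48  0.02  1.56 -0.01  1.11 -0.08] F [ 0.5 -0.2 -0.5] w 0.0856
off [ 2.1739 -1.5425  0.4049] rot [-0.0008  0.0001  0.0077]
```

Call:
drive_tool(rows=[{"offset": [0.73,-0.51,0.13],"rotation": [0,0,0],"claw": 1},{"offset": [0.73,-0.51,0.13],"rotation": [0,0,0],"claw": 1},{"offset": [0.73,-0.51,0.13],"rotation": [0,0,0],"claw": 1},{"offset": [0.73,-0.51,0.13],"rotation": [0,0,0],"claw": 1}])

```text
clock: 0.43
tcp_pos: [0.2832, -0.5347, 0.2103]
orientation: [-3.101, -0.471, -0.004]
contact_force: [1.1, 0.8, -0.1]
grip_width: 0.0855
gripper_force: 0.0
```

Call:
drive_tool(rows=[{"offset": [0.73,-0.51,0.13],"rotation": [0,0,0],"claw": 1},{"offset": [0.73,-0.51,0.13],"rotation": [0,0,0],"claw": 1},{"offset": [0.73,-0.51,0.13],"rotation": [0,0,0],"claw": 1},{"offset": [0.73,-0.51,0.13],"rotation": [0,0,0],"claw": 1}])

```text
clock: 0.77
tcp_pos: [0.3652, -0.4296, 0.1911]
orientation: [-3.102, -0.472, -0.002]
contact_force: [-0.4, 0.7, 0.3]
grip_width: 0.0853
gripper_force: 0.0
```

Call:
drive_tool(rows=[{"offset": [0.73,-0.51,0.13],"rotation": [0,0,0.0077],"claw": 1},{"offset": [0.73,-0.51,0.13],"rotation": [0,0,0.0077],"claw": 1},{"offset": [0.73,-0.51,0.13],"rotation": [0,0,0.0077],"claw": 1},{"offset": [0.73,-0.51,0.13],"rotation": [0,0,0.0077],"claw": 1},{"offset": [0.73,-0.51,0.13],"rotation": [0,0,0.0077],"claw": 1},{"offset": [0.73,-0.51,0.13],"rotation": [0,0,0.0077],"claw": 1}])

```text
clock: 1.27
tcp_pos: [0.4431, -0.3315, 0.1725]
orientation: [-3.111, -0.437, 0.001]
contact_force: [-1.0, -0.3, 0.6]
grip_width: 0.0854
gripper_force: 0.0
```

```bash
python3 - <<'E'
from h import *
st(); f=grab_frame("wrist"); save("w1.png",f["frame"]); np.savez("w1.npz",**f); print(-np.array(f["R"]).T@f["t"], np.round(f["R"],2),f["vfov"])
E
```

```text
t 1.27 p [ 0.4431 -0.3315  0.1725] yaw 16.0 zax [-0.001  0.    -1.   ] q [ 0.63  0.35 -0.12  1.9   0.05  0.9  -0.81] F [-1.  -0.3  0.6] w 0.0854
[ 0.5088462  -0.3130345   0.31589624] [[ 0.28 -0.96 -0.  ]
 [-0.93 -0.27  0.27]
 [-0.26 -0.07 -0.96]] 67.74335810906926
```

View pics/w1.png

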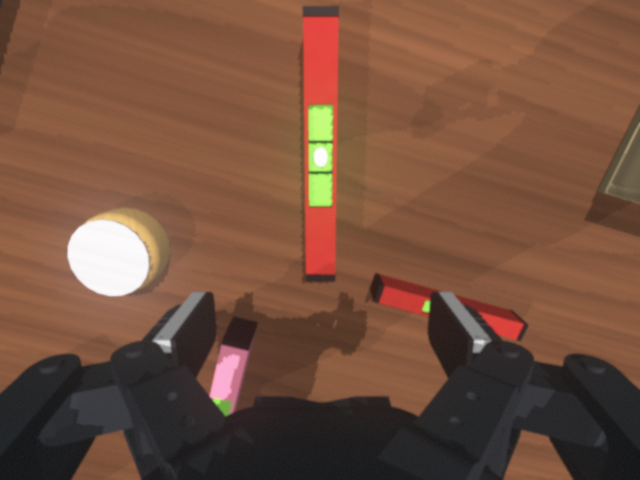

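The wrist view shows the level upright in frame, about u 303–338 and v 8–280, with its vial at (320,156). Nothing is close to it on the finger path.

```bash
cat >> h.py <<'E'
def cast(f,uv,z):
    fl=240/np.tan(np.radians(f["vfov"])/2); R=np.array(f["R"]);C=-R.T@np.array(f["t"])
    uv=np.atleast_2d(uv).astype(float); d=np.c_[(uv-[f["cx"],f["cy"]])/fl,np.ones(len(uv))]@R
    return C+d*((z-C[2])/d[:,2])[:,None]
def masks(f):
    h=cv2.cvtColor(f["frame"],cv2.COLOR_RGB2HSV); H,S,V=[h[...,i].astype(int) for i in range(3)]
    red=((H<5)|(H>175))&(S>190)&(V>150); gr=(H>35)&(H<55)&(S>150)&(V>100)
    return red,gr
E
python3 - <<'E'
from h import *
f=dict(np.load("w1.npz")); red,gr=masks(f)
m=(red|gr); m[:,:290]=0; m[:,350:]=0; m[285:]=0
v,u=np.nonzero(m); P=cast(f,np.c_[u,v],.04)[:,:2]*1000
c,s,a=cv2.minAreaRect(P.astype(np.float32)); print(c,s,a)
v,u=np.nonzero(gr&m); g=cast(f,np.c_[u,v],.04)[:,:2]*1000; print(cv2.minAreaRect(g.astype(np.float32)))
st(); goal([c[0]/1000,c[1]/1000,.010],a if a<45 else a-90)
E
```

```text
(492.9167785644531, -316.3108825683594) (73.19570922851562, 15.293237686157227) 15.443222045898438
((492.9167785644531, -316.3108825683594), (73.19570922851562, 15.293237686157227), 15.443222045898438)
t 1.32 p [ 0.4423 -0.3328  0.1727] yaw 15.9 zax [-0.001 -0.    -1.   ] q [ 0.63  0.35 -0.12  1.9   0.05  0.9  -0.81] F [-0.2 -0.7 -0.7] w 0.0854
off [ 0.3553 -0.0137  1.0843] rot [0.0001 0.0005 0.0036]
```

Call:
drive_tool(rows=[{"offset": [0.35,-0.012,0.3],"rotation": [0,0,0.002],"claw": 0.7},{"offset": [0.35,-0.012,0.5],"rotation": [0,0,0.002],"claw": 0.7},{"offset": [0.35,-0.012,0.7],"rotation": [0,0,0.002],"claw": 0.7},{"offset": [0.35,-0.012,0.8],"rotation": [0,0,0.002],"claw": 0.7},{"offset": [0.35,-0.012,0.8],"rotation": [0,0,0.002],"claw": 0.7},{"offset": [0.35,-0.012,0.8],"rotation": [0,0,0.002],"claw": 0.7}])

```text
clock: 1.82
tcp_pos: [0.4916, -0.3173, 0.0524]
orientation: [-3.113, -0.424, 0.003]
contact_force: [-0.5, 0.7, 1.0]
grip_width: 0.0599
gripper_force: 0.0
```

```bash
python3 -c "
from h import *
st(); goal([.4929,-.3165,.011],15.6)"
```

```text
t 1.82 p [ 0.4916 -0.3173  0.0524] yaw 15.5 zax [-0.002 -0.    -1.   ] q [ 0.55  0.56 -0.11  1.9   0.09  0.69 -0.92] F [-0.5  0.7  1. ] w 0.0599
off [ 0.0104 -0.003   0.2759] rot [-0.0003  0.001  -0.0008]
```

Call:
drive_tool(force=50, rows=[{"offset": [0.01,0,0.2],"rotation": [0,0,0],"claw": 0.7},{"offset": [0.01,0,0.275],"rotation": [0,0,0],"claw": 0.7},{"offset": [0.01,0,0.275],"rotation": [0,0,0],"claw": 0.7},{"offset": [0.01,0,0.275],"rotation": [0,0,0],"claw": 0.1},{"offset": [0.01,0,0.275],"rotation": [0,0,0],"claw": 0.1},{"offset": [0.01,0,0.275],"rotation": [0,0,0],"claw": 0.1},{"offset": [0.01,0,0.275],"rotation": [0,0,0],"claw": 0.1},{"offset": [0.01,0,0.275],"rotation": [0,0,0],"claw": 0.1},{"offset": [0.01,0,0.275],"rotation": [0,0,0],"claw": 0.1},{"offset": [0.01,0,0.275],"rotation": [0,0,0],"claw": 0.1}])

```text
clock: 2.65
tcp_pos: [0.4955, -0.3159, 0.0133]
orientation: [3.111, 0.428, 0.003]
contact_force: [-0.5, 0.9, 6.9]
grip_width: 0.0233
gripper_force: 50.9
```

Call:
drive_tool(rows=[{"offset": [0,0,-0.3],"rotation": [0,0,0],"claw": 0.1},{"offset": [0,0,-0.6],"rotation": [0,0,0],"claw": 0.1},{"offset": [0,0,-0.9],"rotation": [0,0,0],"claw": 0.1},{"offset": [0,0,-0.9],"rotation": [0,0,0],"claw": 0.1},{"offset": [0,0,-0.9],"rotation": [0,0,0],"claw": 0.1},{"offset": [0,0,-0.9],"rotation": [0,0,0],"claw": 0.1}])

```text
clock: 3.15
tcp_pos: [0.4942, -0.3151, 0.1465]
orientation: [3.112, 0.428, 0.0]
contact_force: [-0.3, 0.2, -4.4]
grip_width: 0.0236
gripper_force: 50.7
```

```bash
python3 - <<'E'
from h import *
st(); goal([.481,.094,.147],77.5)
f=dict(np.load("top0.npz")); W=pts(f)
# board tilt: robust plane on front strip (board coords from front right corner)
y=np.array([.217,.976]);x=np.array([.976,-.217])
D=W[...,:2]-[.399,-.021]; a=D@x; b=D@y
m=(a>.02)&(a<.095)&(b>.03)&(b<.26)&(W[...,2]>.04)
A=np.c_[a[m]-.055,b[m]-.13,np.ones(m.sum())]; z=W[...,2][m]
c=np.linalg.lstsq(A,z,rcond=None)[0]; r=z-A@c; k=abs(r)<2.5*r.std(); c=np.linalg.lstsq(A[k],z[k],rcond=None)[0]; print(c,r.std(),m.sum())
E
```

```text
t 3.15 p [ 0.4942 -0.3151  0.1465] yaw 15.7 zax [ 0. -0. -1.] q [ 0.56  0.43 -0.13  1.85  0.07  0.87 -0.9 ] F [-0.3  0.2 -4.4] w 0.0236
off [ 0.6518 -2.6499 -0.0042] rot [ 2.000e-04  0.000e+00 -5.396e-01]
[ 0.00106419 -0.03840776  0.06897601] 0.002083121508096931 2482
```

Call:
drive_tool(rows=[{"offset": [0.06,-0.22,0],"rotation": [0,0,0],"claw": 0.1},{"offset": [0.11,-0.44,0],"rotation": [0,0,0],"claw": 0.1},{"offset": [0.17,-0.66,0],"rotation": [0,0,0],"claw": 0.1},{"offset": [0.22,-0.88,0],"rotation": [0,0,0],"claw": 0.1},{"offset": [0.22,-0.88,0],"rotation": [0,0,0],"claw": 0.1}])

```text
clock: 3.57
tcp_pos: [0.4888, -0.1706, 0.1437]
orientation: [-3.104, -0.442, 0.008]
contact_force: [-1.5, 0.7, -3.0]
grip_width: 0.023
gripper_force: 50.5
```

Call:
drive_tool(rows=[{"offset": [0.03,-0.12,0],"rotation": [0,0,-0.05],"claw": 0.1},{"offset": [0.06,-0.24,0],"rotation": [0,0,-0.1],"claw": 0.1},{"offset": [0.09,-0.36,0],"rotation": [0,0,-0.15],"claw": 0.1},{"offset": [0.12,-0.48,0],"rotation": [0,0,-0.2],"claw": 0.1},{"offset": [0.15,-0.6,0],"rotation": [0,0,-0.25],"claw": 0.1},{"offset": [0.18,-0.72,0],"rotation": [0,0,-0.3],"claw": 0.1},{"offset": [0.21,-0.8,0],"rotation": [0,0,-0.35],"claw": 0.1},{"offset": [0.22,-0.88,0],"rotation": [0,0,-0.4],"claw": 0.1},{"offset": [0.22,-0.88,0],"rotation": [0,0,-0.45],"claw": 0.1},{"offset": [0.22,-0.88,0],"rotation": [0,0,-0.5],"claw": 0.1},{"offset": [0.22,-0.88,0],"rotation": [0,0,-0.54],"claw": 0.1},{"offset": [0.22,-0.88,0],"rotation": [0,0,-0.54],"claw": 0.1}])

```text
clock: 4.57
tcp_pos: [0.485, -0.0433, 0.1442]
orientation: [-2.444, -1.969, 0.005]
contact_force: [-0.2, 1.0, -3.2]
grip_width: 0.0231
gripper_force: 50.6
```

```bash
python3 -c "
from h import *
st(); goal([.481,.094,.147],77.5,.036); goal([.481,.094,.105],77.5,.036)"
```

```text
t 4.57 p [ 0.485  -0.0433  0.1442] yaw 77.7 zax [-0.005  0.001 -1.   ] q [ 0.34  0.32 -0.45  2.05  0.19  0.81 -0.43] F [-0.2  1.  -3.2] w 0.0231
off [ 0.8885 -0.2209 -0.0174] rot [-0.0023 -0.0179  0.0019]
off [ 0.8885 -0.2196  0.2626] rot [-0.0023 -0.0179  0.0019]
```

Call:
drive_tool(rows=[{"offset": [0.25,-0.06,0],"rotation": [0,-0.005,0],"claw": 0.1},{"offset": [0.5,-0.12,0],"rotation": [0,-0.01,0],"claw": 0.1},{"offset": [0.75,-0.18,0],"rotation": [0,-0.018,0],"claw": 0.1},{"offset": [0.89,-0.22,0],"rotation": [-0.002,-0.018,0],"claw": 0.1},{"offset": [0.89,-0.22,0.15],"rotation": [-0.002,-0.018,0],"claw": 0.1},{"offset": [0.89,-0.22,0.25],"rotation": [-0.002,-0.018,0],"claw": 0.1},{"offset": [0.89,-0.22,0.25],"rotation": [-0.002,-0.018,0],"claw": 0.1},{"offset": [0.89,-0.22,0.25],"rotation": [-0.002,-0.018,0],"claw": 0.1}])

```text
clock: 5.23
tcp_pos: [0.4818, 0.0937, 0.1074]
orientation: [2.432, 1.951, -0.046]
contact_force: [0.5, 0.9, -2.0]
grip_width: 0.0233
gripper_force: 50.5
```

```bash
python3 - <<'E'
from h import *
st(); goal([.481,.094,.0845],77.5,.036)
f=grab_frame("wrist"); save("w2.png",f["frame"])
E
```

```text
t 5.23 p [0.4818 0.0937 0.1074] yaw 77.5 zax [-0.008 -0.037 -0.999] q [ 0.05  0.39 -0.47  2.06  0.3   0.77 -0.83] F [ 0.5  0.9 -2. ] w 0.0233
off [ 0.0066 -0.0059  0.1528] rot [-0.      0.0009 -0.0004]
```

View pics/w2.png

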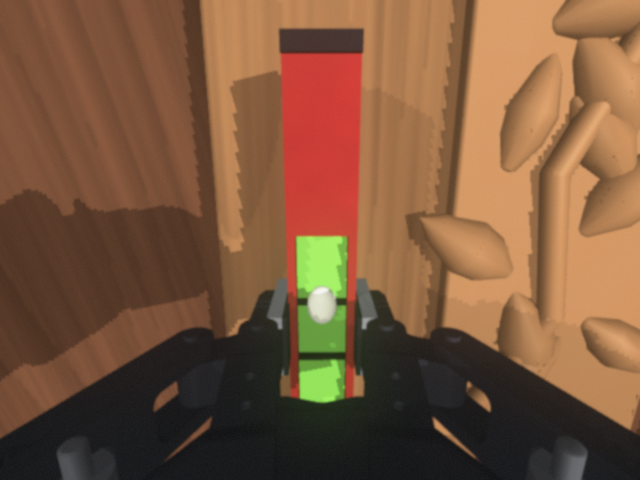

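The level sits parallel to the strip, centred between the front edge (u about 210) and the panel (u about 455). One carved leaf tip reaches u about 415. I'm lowering it now.

Call:
drive_tool(rows=[{"offset": [0.005,-0.005,0.05],"rotation": [0,0,0],"claw": 0.1},{"offset": [0.005,-0.005,0.1],"rotation": [0,0,0],"claw": 0.1},{"offset": [0.005,-0.005,0.13],"rotation": [0,0,0],"claw": 0.1},{"offset": [0.005,-0.005,0.13],"rotation": [0,0,0],"claw": 0.1},{"offset": [0.005,-0.005,0.13],"rotation": [0,0,0],"claw": 0.1}])

```text
clock: 5.7
tcp_pos: [0.4826, 0.0943, 0.0893]
orientation: [2.43, 1.951, -0.041]
contact_force: [0.2, -0.3, -2.4]
grip_width: 0.0227
gripper_force: 50.7
```

Call:
drive_tool(rows=[{"offset": [0,0,0.01],"rotation": [0,0,0],"claw": 0.1},{"offset": [0,0,0.01],"rotation": [0,0,0],"claw": 0.1},{"offset": [0,0,0.01],"rotation": [0,0,0],"claw": 0.1}])

```text
clock: 5.95
tcp_pos: [0.4829, 0.0944, 0.0882]
orientation: [2.429, 1.951, -0.039]
contact_force: [-0.2, -0.5, -3.0]
grip_width: 0.0229
gripper_force: 50.7
```

Call:
drive_tool(rows=[{"offset": [0,0,0.013],"rotation": [0,0,0],"claw": 0.1},{"offset": [0,0,0.013],"rotation": [0,0,0],"claw": 0.1},{"offset": [0,0,0.013],"rotation": [0,0,0],"claw": 0.1}])

```text
clock: 6.2
tcp_pos: [0.4827, 0.0943, 0.0861]
orientation: [2.429, 1.951, -0.04]
contact_force: [0.3, -1.0, -2.5]
grip_width: 0.0231
gripper_force: 50.7
```

Call:
drive_tool(rows=[{"offset": [0,0,0.013],"rotation": [0,0,0],"claw": 0.1},{"offset": [0,0,0.013],"rotation": [0,0,0],"claw": 0.1},{"offset": [0,0,0.013],"rotation": [0,0,0],"claw": 0.1}])

```text
clock: 6.45
tcp_pos: [0.483, 0.0943, 0.0843]
orientation: [2.429, 1.951, -0.039]
contact_force: [0.3, 0.6, -0.1]
grip_width: 0.0234
gripper_force: 50.9
```

Contact is starting. One more small step down, then release.

Call:
drive_tool(rows=[{"offset": [0,0,0.008],"rotation": [0,0,0],"claw": 0.1},{"offset": [0,0,0.008],"rotation": [0,0,0],"claw": 0.1},{"offset": [0,0,0.008],"rotation": [0,0,0],"claw": 0.1}])

```text
clock: 6.7
tcp_pos: [0.4831, 0.0944, 0.0842]
orientation: [2.429, 1.95, -0.039]
contact_force: [-3.6, -1.6, 13.3]
grip_width: 0.0233
gripper_force: 52.8
```

Call:
drive_tool(rows=[{"offset": [0,0,0.008],"rotation": [0,0,0],"claw": 0.35},{"offset": [0,0,0.008],"rotation": [0,0,0],"claw": 0.5},{"offset": [0,0,0],"rotation": [0,0,0],"claw": 0.5},{"offset": [0,0,0],"rotation": [0,0,0],"claw": 0.5},{"offset": [0,0,-0.1],"rotation": [0,0,0],"claw": 0.5},{"offset": [0,0,-0.3],"rotation": [0,0,0],"claw": 0.5},{"offset": [0,0,-0.6],"rotation": [0,0,0],"claw": 0.5},{"offset": [0,0,-0.8],"rotation": [0,0,0],"claw": 0.5},{"offset": [0,0,-0.8],"rotation": [0,0,0],"claw": 0.5},{"offset": [0,0,-0.8],"rotation": [0,0,0],"claw": 0.5}])

```text
clock: 7.53
tcp_pos: [0.4846, 0.099, 0.2049]
orientation: [2.428, 1.949, -0.033]
contact_force: [0.3, -0.5, -0.6]
grip_width: 0.0428
gripper_force: 0.0
```

```bash
python3 - <<'E'
from h import *
st()
f=grab_frame("wrist"); save("w3.png",f["frame"]);np.savez("w3.npz",**f)
E
```

```text
t 7.53 p [0.4846 0.099  0.2049] yaw 77.5 zax [ 0.001 -0.035 -0.999] q [ 0.1   0.26 -0.52  1.97  0.19  0.97 -0.74] F [ 0.3 -0.5 -0.6] w 0.0428
```

View pics/w3.png

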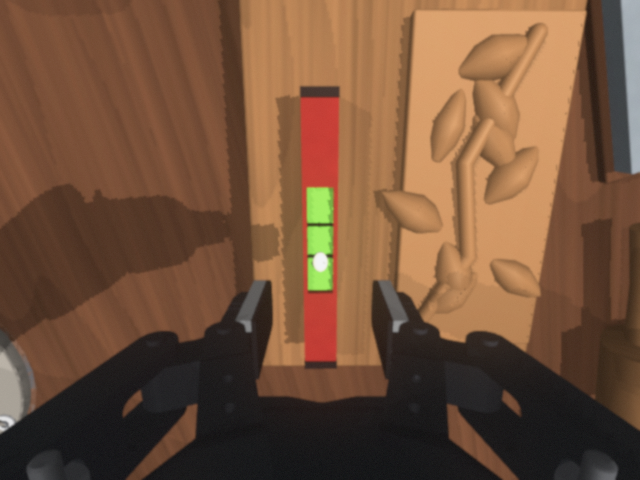

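The level is on the strip and released. The bubble at v 262, against lines at 225 and 256, is about 16 mm off, which gives roughly 40 mrad of tilt. Next is the knob.

```bash
python3 -c "
from h import *
st(); goal([.550,.239,.2],128)"
```

```text
t 7.58 p [0.4834 0.0984 0.2032] yaw 77.5 zax [-0.003 -0.036 -0.999] q [ 0.1   0.26 -0.52  1.98  0.19  0.96 -0.74] F [ 0.1 -0.3 -0.8] w 0.0427
off [ 1.0114  0.2311 -0.0135] rot [-0.0054  0.0179 -0.4405]
```

Call:
drive_tool(rows=[{"offset": [0.15,0.03,0],"rotation": [0,0.003,-0.06],"claw": 0.5},{"offset": [0.3,0.07,0],"rotation": [0,0.006,-0.12],"claw": 0.5},{"offset": [0.45,0.1,0],"rotation": [0,0.009,-0.18],"claw": 0.5},{"offset": [0.6,0.14,0],"rotation": [0,0.012,-0.24],"claw": 0.5},{"offset": [0.75,0.17,0],"rotation": [-0.003,0.015,-0.3],"claw": 0.5},{"offset": [0.9,0.2,0],"rotation": [-0.005,0.018,-0.36],"claw": 0.5},{"offset": [1.0,0.23,0],"rotation": [-0.005,0.018,-0.42],"claw": 0.5},{"offset": [1.0,0.23,0],"rotation": [-0.005,0.018,-0.44],"claw": 0.5},{"offset": [1.0,0.23,0],"rotation": [-0.005,0.018,-0.44],"claw": 0.5},{"offset": [1.0,0.23,0],"rotation": [-0.005,0.018,-0.44],"claw": 0.5}])

```text
clock: 8.42
tcp_pos: [0.5483, 0.2368, 0.1957]
orientation: [-1.378, -2.818, 0.005]
contact_force: [-0.2, -0.7, 0.9]
grip_width: 0.0426
gripper_force: 0.0
```

```bash
python3 - <<'E'
from h import *
st()
f=grab_frame("wrist"); save("w4.png",f["frame"]);np.savez("w4.npz",**f)
W=pts(f)
for z in (.06,.08,.1): print(z)
m=(f["frame"].max(2)<70)&(W[...,2]>.08)&(W[...,2]<.11)&(np.hypot(W[...,0]-.527,W[...,1]-.278)<.05)
v,u=np.nonzero(m);print(len(u),u.min(),u.max(),v.min(),v.max(),np.median(W[m][:,2]),cv2.minAreaRect((W[m][:,:2]*1000).astype(np.float32)))
E
```

```text
t 8.42 p [0.5483 0.2368 0.1957] yaw 127.9 zax [-0.005 -0.001 -1.   ] q [ 0.01  0.48 -0.69  1.74  0.34  1.05 -0.14] F [-0.2 -0.7  0.9] w 0.0426
0.06
0.08
0.1
375 328 346 132 203 0.09830726792078681 ((527.0936889648438, 279.6755065917969), (11.877445220947266, 46.489749908447266), 38.10274887084961)
```

View pics/w4.png

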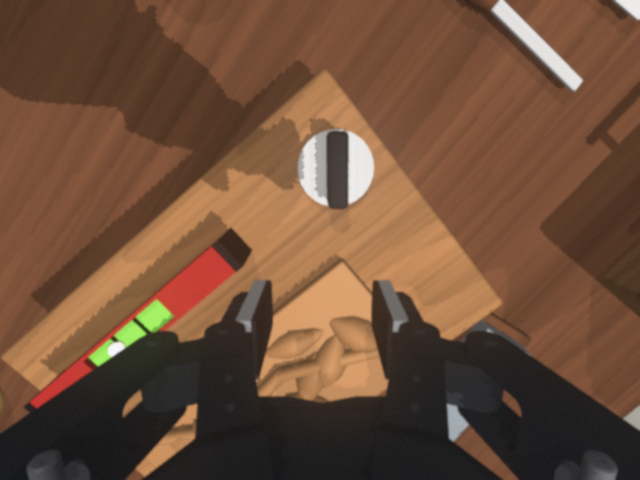

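The bar is at (338,168) on its steel disc and already lines up with the tool x axis.

```bash
python3 - <<'E'
from h import *
f=dict(np.load("w4.npz")); print(cast(f,[338,169],.099),cast(f,[336,168],.073))
st(); goal([.527,.279,.12],128); goal([.527,.279,.080],128)
E
```

```text
[[0.52786947 0.27981053 0.099     ]] [[0.52851498 0.27831363 0.073     ]]
t 8.47 p [0.5485 0.2365 0.1962] yaw 127.8 zax [-0.004 -0.001 -1.   ] q [ 0.01  0.48 -0.69  1.74  0.34  1.05 -0.14] F [-0.5  0.1  0.1] w 0.0427
off [0.3107 0.0626 0.5082] rot [-0.0021 -0.0009 -0.0013]
off [0.3102 0.0637 0.7749] rot [-0.0021 -0.0009 -0.0013]
```

Call:
drive_tool(force=60, rows=[{"offset": [0.15,0.03,0.1],"rotation": [-0.002,0,0],"claw": 0.5},{"offset": [0.3,0.058,0.25],"rotation": [-0.002,0,0],"claw": 0.5},{"offset": [0.305,0.058,0.4],"rotation": [-0.002,0,0],"claw": 0.5},{"offset": [0.305,0.058,0.55],"rotation": [-0.002,0,0],"claw": 0.5},{"offset": [0.305,0.058,0.7],"rotation": [-0.002,0,0],"claw": 0.5},{"offset": [0.305,0.058,0.76],"rotation": [-0.002,0,0],"claw": 0.5},{"offset": [0.305,0.058,0.76],"rotation": [-0.002,0,0],"claw": 0.5},{"offset": [0.305,0.058,0.76],"rotation": [-0.002,0,0],"claw": 0.5}])

```text
clock: 9.13
tcp_pos: [0.5277, 0.2785, 0.0838]
orientation: [-1.379, -2.822, -0.004]
contact_force: [-0.3, -0.9, 0.4]
grip_width: 0.0429
gripper_force: 0.0
```

Call:
drive_tool(rows=[{"offset": [0,0,0],"rotation": [0,0,0],"claw": 0},{"offset": [0,0,0],"rotation": [0,0,0],"claw": 0},{"offset": [0,0,0],"rotation": [0,0,0],"claw": 0},{"offset": [0,0,0],"rotation": [0,0,0],"claw": 0},{"offset": [0,0,0],"rotation": [0,0,0],"claw": 0},{"offset": [0,0,0],"rotation": [0,0,0],"claw": 0},{"offset": [0,0,0],"rotation": [0,0,0],"claw": 0}])

```text
clock: 9.72
tcp_pos: [0.5283, 0.2791, 0.0853]
orientation: [1.378, 2.822, 0.006]
contact_force: [-1.7, -1.4, 5.1]
grip_width: 0.0124
gripper_force: 58.7
```

Call:
drive_tool(rows=[{"offset": [0,0,-0.003],"rotation": [0,0,0.05],"claw": 0},{"offset": [0,0,-0.006],"rotation": [0,0,0.1],"claw": 0},{"offset": [0,0,-0.009],"rotation": [0,0,0.15],"claw": 0},{"offset": [0,0,-0.012],"rotation": [0,0,0.2],"claw": 0},{"offset": [0,0,-0.015],"rotation": [0,0,0.25],"claw": 0},{"offset": [0,0,-0.018],"rotation": [0,0,0.3],"claw": 0},{"offset": [0,0,-0.021],"rotation": [0,0,0.35],"claw": 0},{"offset": [0,0,-0.024],"rotation": [0,0,0.4],"claw": 0},{"offset": [0,0,-0.027],"rotation": [0,0,0.45],"claw": 0},{"offset": [0,0,-0.03],"rotation": [0,0,0.5],"claw": 0},{"offset": [0,0,-0.033],"rotation": [0,0,0.55],"claw": 0},{"offset": [0,0,-0.036],"rotation": [0,0,0.6],"claw": 0},{"offset": [0,0,-0.036],"rotation": [0,0,0.6],"claw": 0}])

```text
clock: 10.8
tcp_pos: [0.5288, 0.2783, 0.091]
orientation: [2.736, 1.544, 0.007]
contact_force: [-1.9, -4.0, 7.0]
grip_width: 0.0119
gripper_force: 59.0
```

```bash
python3 - <<'E'
from h import *
st()
f=grab_frame("top");np.savez("top1.npz",**f)
W=pts(f); y=np.array([.217,.976]);x=np.array([.976,-.217])
for n in("top0.npz","top1.npz"):
    W=pts(dict(np.load(n)));D=W[...,:2]-[.399,-.021]; a=D@x; b=D@y
    m=(a>.012)&(a<.035)&(b>.03)&(b<.33)&(W[...,2]>.04)&(W[...,2]<.085)
    print(n,m.sum(),np.polyfit(b[m]-.13,W[...,2][m],1))
E
```

```text
t 10.8 p [0.5288 0.2783 0.091 ] yaw 58.9 zax [ 0.004  0.002 -1.   ] q [-0.33  0.54 -0.35  1.85  0.25  0.8  -1.34] F [-1.9 -4.   7. ] w 0.0119
top0.npz 999 [-0.03632723  0.06887392]
top1.npz 459 [-0.0244943   0.07079365]
```

Call:
drive_tool(rows=[{"offset": [0,0,-0.003],"rotation": [0,0,0.05],"claw": 0},{"offset": [0,0,-0.006],"rotation": [0,0,0.1],"claw": 0},{"offset": [0,0,-0.009],"rotation": [0,0,0.15],"claw": 0},{"offset": [0,0,-0.012],"rotation": [0,0,0.2],"claw": 0},{"offset": [0,0,-0.015],"rotation": [0,0,0.25],"claw": 0},{"offset": [0,0,-0.018],"rotation": [0,0,0.3],"claw": 0},{"offset": [0,0,-0.021],"rotation": [0,0,0.35],"claw": 0},{"offset": [0,0,-0.024],"rotation": [0,0,0.4],"claw": 0},{"offset": [0,0,-0.027],"rotation": [0,0,0.45],"claw": 0},{"offset": [0,0,-0.03],"rotation": [0,0,0.5],"claw": 0},{"offset": [0,0,-0.033],"rotation": [0,0,0.55],"claw": 0},{"offset": [0,0,-0.033],"rotation": [0,0,0.55],"claw": 0},{"offset": [0,0,-0.033],"rotation": [0,0,0.55],"claw": 0},{"offset": [0,0,-0.033],"rotation": [0,0,0.55],"claw": 0},{"offset": [0,0,-0.033],"rotation": [0,0,0.55],"claw": 0},{"offset": [0,0,-0.033],"rotation": [0,0,0.55],"claw": 0},{"offset": [0,0,-0.033],"rotation": [0,0,0.55],"claw": 0},{"offset": [0,0,-0.033],"rotation": [0,0,0.55],"claw": 0}])

```text
clock: 12.35
tcp_pos: [0.5286, 0.2774, 0.0959]
orientation: [-3.138, 0.106, -0.004]
contact_force: [-3.6, -4.7, 9.8]
grip_width: 0.0126
gripper_force: 60.2
```

```bash
python3 - <<'E'
from h import *
st()
y=np.array([.217,.976])
for n in("top","wrist","side"):
    f=grab_frame(n);np.savez(n+"2.npz",**f); red,gr=masks(f); im=f["frame"].astype(int)
    def sel(m,lo=.06,hi=.13):
        v,u=np.nonzero(m)
        if len(u)==0: return u,v,np.zeros((0,3))
        P=cast(f,np.c_[u,v],.112); k=np.hypot(P[:,0]-.483,P[:,1]-.094)<.06; return u[k],v[k],P[k]
    ug,vg,g=sel(gr); wh=(im.min(2)>170); uw,vw,w=sel(wh)
    print(n,len(g),len(w))
    if len(g): s=(g[:,:2]-[.483,.094])@y*1000; print(" vial span",s.min(),s.max(),ug.min(),ug.max(),vg.min(),vg.max())
    if len(w): s=(w[:,:2]-[.483,.094])@y*1000; print(" white",s.min(),s.max(),s.mean())
E
```

```text
t 12.35 p [0.5286 0.2774 0.0959] yaw -3.9 zax [ 0.003  0.001 -1.   ] q [-0.53  0.51 -0.08  1.86  0.06  0.78 -2.27] F [-3.6 -4.7  9.8] w 0.0126
top 156 21
 vial span -39.141329074274566 34.2167144670668 290 318 229 241
 white -10.445165962247259 3.0006482146276494 -3.7538730812995738
wrist 0 0
side 34 9
 vial span -33.36315547277598 26.775730005281986 320 328 186 196
 white -8.810691296737442 3.5768540962192916 -2.1899202252440255
```

The bubble is now within about 1.5 mm of the vial's middle. I'm releasing the knob and backing off for a clean look.

Call:
drive_tool(rows=[{"offset": [0,0,0],"rotation": [0,0,0],"claw": 0.5},{"offset": [0,0,0],"rotation": [0,0,0],"claw": 0.5},{"offset": [0,0,0],"rotation": [0,0,0],"claw": 0.5},{"offset": [0,0,0],"rotation": [0,0,0],"claw": 0.5},{"offset": [0,0,-0.15],"rotation": [0,0,0],"claw": 0.5},{"offset": [0,0,-0.4],"rotation": [0,0,0],"claw": 0.5},{"offset": [0,0,-0.7],"rotation": [0,0,0],"claw": 0.5},{"offset": [0,0,-0.7],"rotation": [0,0,0],"claw": 0.5},{"offset": [0,0,-0.7],"rotation": [0,0,0],"claw": 0.5}])

```text
clock: 13.25
tcp_pos: [0.5294, 0.28, 0.2024]
orientation: [-3.133, 0.104, -0.01]
contact_force: [0.7, 0.1, -1.1]
grip_width: 0.0426
gripper_force: 0.0
```

```bash
python3 - <<'E'
from h import *
st(); goal([.470,.035,.2],77.5)
E
```

```text
t 13.25 p [0.5294 0.28   0.2024] yaw -3.8 zax [ 0.007  0.006 -1.   ] q [-0.52  0.38 -0.08  1.78  0.04  0.98 -2.26] F [ 0.7  0.1 -1.1] w 0.0426
off [-0.2868  1.6561  0.0028] rot [-6.000e-04 -5.000e-03 -7.095e-01]
```

Call:
drive_tool(rows=[{"offset": [-0.02,0.08,0],"rotation": [0,0,-0.06],"claw": 0},{"offset": [-0.04,0.16,0],"rotation": [0,0,-0.12],"claw": 0},{"offset": [-0.06,0.24,0],"rotation": [0,0,-0.18],"claw": 0},{"offset": [-0.08,0.32,0],"rotation": [0,-0.005,-0.24],"claw": 0},{"offset": [-0.1,0.4,0],"rotation": [0,-0.005,-0.3],"claw": 0},{"offset": [-0.12,0.5,0],"rotation": [0,-0.005,-0.36],"claw": 0},{"offset": [-0.13,0.6,0],"rotation": [0,-0.005,-0.42],"claw": 0},{"offset": [-0.14,0.7,0],"rotation": [0,-0.005,-0.48],"claw": 0},{"offset": [-0.14,0.8,0],"rotation": [0,-0.005,-0.54],"claw": 0},{"offset": [-0.15,0.85,0],"rotation": [0,-0.005,-0.6],"claw": 0},{"offset": [-0.15,0.85,0],"rotation": [0,-0.005,-0.66],"claw": 0},{"offset": [-0.15,0.85,0],"rotation": [0,-0.005,-0.71],"claw": 0},{"offset": [-0.15,0.85,0],"rotation": [0,-0.005,-0.71],"claw": 0}])

```text
clock: 14.33
tcp_pos: [0.4958, 0.1524, 0.1972]
orientation: [-2.444, -1.97, 0.014]
contact_force: [-1.3, -0.3, 0.1]
grip_width: -0.0
gripper_force: 0.0
```

```bash
python3 - <<'E'
from h import *
st(); goal([.470,.035,.2],77.5)
E
```

```text
t 14.33 p [0.4958 0.1524 0.1972] yaw 77.7 zax [-0.009 -0.003 -1.   ] q [-0.15  0.28 -0.32  1.94  0.11  0.95 -0.73] F [-1.3 -0.3  0.1] w -0.0
off [-0.8015 -0.0019 -0.0145] rot [-0.0039  0.0026  0.002 ]
```

Call:
drive_tool(rows=[{"offset": [-0.25,0,0],"rotation": [-0.002,0,0],"claw": 0},{"offset": [-0.5,0,0],"rotation": [-0.004,0.002,0],"claw": 0},{"offset": [-0.75,0,0],"rotation": [-0.004,0.002,0],"claw": 0},{"offset": [-0.8,0,0],"rotation": [-0.004,0.002,0],"claw": 0},{"offset": [-0.8,0,0],"rotation": [-0.004,0.002,0],"claw": 0},{"offset": [-0.8,0,0],"rotation": [-0.004,0.002,0],"claw": 0}])

```text
clock: 14.83
tcp_pos: [0.4706, 0.0361, 0.1987]
orientation: [2.451, 1.963, 0.002]
contact_force: [0.2, 0.3, -0.2]
grip_width: 0.0
gripper_force: 0.0
```

```bash
cat > bub.py <<'E'
from h import *
import sys
st(); f=grab_frame("wrist"); save(sys.argv[1]+".png",f["frame"]); red,gr=masks(f); im=f["frame"].astype(int)
y=np.array([.217,.976]); z=.112
v,u=np.nonzero(gr); P=cast(f,np.c_[u,v],z)[:,:2]; k=np.hypot(*(P-[.483,.094]).T)<.05; P=P[k]
c,s,a=cv2.minAreaRect((P*1000).astype(np.float32)); print("vial",c,s,a)
v,u=np.nonzero(im.min(2)>170); B=cast(f,np.c_[u,v],z)[:,:2]; B=B[np.hypot(*(B-np.array(c)/1000).T)<.035]
t=(B-np.array(c)/1000)@y*1000; print("bubble px",len(B),"span",np.round([t.min(),t.max(),t.mean()],2))
E
python3 bub.py w5
```

```text
t 14.83 p [0.4706 0.0361 0.1987] yaw 77.4 zax [ 0.002 -0.    -1.   ] q [ 0.03  0.2  -0.27  2.05  0.07  0.91 -0.49] F [ 0.2  0.3 -0.2] w 0.0
vial (482.4319152832031, 90.68785095214844) (74.23661804199219, 16.41326141357422) 77.34346771240234
bubble px 313 span [-7.95  6.22 -0.85]
```

View pics/w5.png

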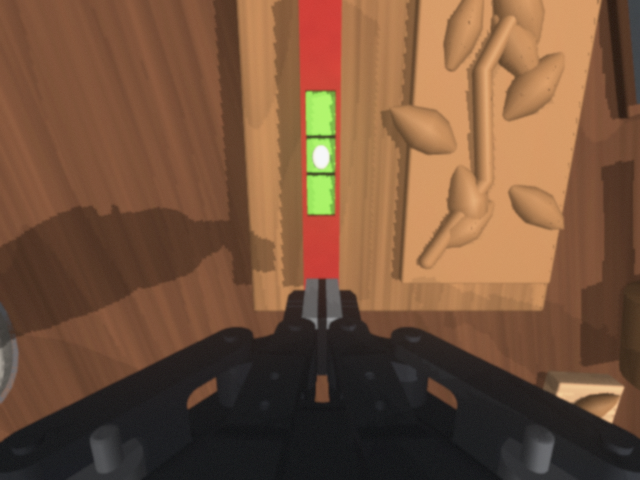

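The bubble at (321,156) sits between the lines at v 136 and 174, 0.85 mm off centre. Now I'll press with the fingers shut, just hinge-side of the vial.

```bash
python3 - <<'E'
from h import *
st(); goal([.4737,.0517,.125],77.5)
E
```

```text
t 14.88 p [0.4709 0.0371 0.1989] yaw 77.5 zax [ 0.002  0.    -1.   ] q [ 0.03  0.2  -0.27  2.05  0.07  0.91 -0.49] F [0.5 0.7 0.8] w -0.0001
off [ 0.0987 -0.004   0.4925] rot [ 0.0011 -0.0002  0.0003]
```

Call:
drive_tool(rows=[{"offset": [0.1,-0.004,0.15],"rotation": [0,0,0],"claw": 0},{"offset": [0.1,-0.004,0.3],"rotation": [0,0,0],"claw": 0},{"offset": [0.1,-0.004,0.45],"rotation": [0,0,0],"claw": 0},{"offset": [0.1,-0.004,0.48],"rotation": [0,0,0],"claw": 0},{"offset": [0.1,-0.004,0.48],"rotation": [0,0,0],"claw": 0},{"offset": [0.1,-0.004,0.48],"rotation": [0,0,0],"claw": 0}])

```text
clock: 15.38
tcp_pos: [0.474, 0.0516, 0.1276]
orientation: [2.447, 1.968, 0.003]
contact_force: [0.8, 0.1, 0.5]
grip_width: -0.0003
gripper_force: 0.0
```

Call:
drive_tool(rows=[{"offset": [0,0,0.02],"rotation": [0,0,0],"claw": 0},{"offset": [0,0,0.04],"rotation": [0,0,0],"claw": 0},{"offset": [0,0,0.05],"rotation": [0,0,0],"claw": 0},{"offset": [0,0,0.05],"rotation": [0,0,0],"claw": 0},{"offset": [0,0,0.05],"rotation": [0,0,0],"claw": 0}])

```text
clock: 15.8
tcp_pos: [0.4737, 0.0504, 0.1199]
orientation: [2.448, 1.966, 0.003]
contact_force: [-0.6, 1.2, 0.7]
grip_width: 0.0001
gripper_force: 0.0
```

Call:
drive_tool(rows=[{"offset": [0,0,0.015],"rotation": [0,0,0],"claw": 0},{"offset": [0,0,0.025],"rotation": [0,0,0],"claw": 0},{"offset": [0,0,0.025],"rotation": [0,0,0],"claw": 0},{"offset": [0,0,0.025],"rotation": [0,0,0],"claw": 0}])

```text
clock: 16.13
tcp_pos: [0.4735, 0.0504, 0.1158]
orientation: [2.448, 1.966, 0.002]
contact_force: [-0.1, -0.7, 0.6]
grip_width: 0.0001
gripper_force: 0.0
```

Call:
drive_tool(rows=[{"offset": [0,0,0.01],"rotation": [0,0,0],"claw": 0},{"offset": [0,0,0.01],"rotation": [0,0,0],"claw": 0},{"offset": [0,0,0.01],"rotation": [0,0,0],"claw": 0}])

```text
clock: 16.38
tcp_pos: [0.4739, 0.0504, 0.1149]
orientation: [2.447, 1.966, 0.003]
contact_force: [-1.6, -0.2, 6.3]
grip_width: -0.0
gripper_force: 3.3
```

Call:
drive_tool(rows=[{"offset": [0,0,0.006],"rotation": [0,0,0],"claw": 0},{"offset": [0,0,0.006],"rotation": [0,0,0],"claw": 0},{"offset": [0,0,0.006],"rotation": [0,0,0],"claw": 0},{"offset": [0,0,0.006],"rotation": [0,0,0],"claw": 0},{"offset": [0,0,0.006],"rotation": [0,0,0],"claw": 0},{"offset": [0,0,0.006],"rotation": [0,0,0],"claw": 0}])

```text
clock: 16.88
tcp_pos: [0.4739, 0.0504, 0.1149]
orientation: [2.447, 1.965, 0.003]
contact_force: [-4.5, -1.6, 16.6]
grip_width: 0.0001
gripper_force: 8.2
```

```bash
python3 bub.py w6
```

```text
t 16.88 p [0.4739 0.0504 0.1149] yaw 77.5 zax [ 0.003 -0.001 -1.   ] q [-0.02  0.33 -0.26  2.11  0.13  0.72 -0.58] F [-4.5 -1.6 16.6] w 0.0001
vial (482.5372314453125, 91.30248260498047) (74.14376068115234, 17.351356506347656) 77.68093872070312
bubble px 683 span [-8.52  5.37 -1.48]
```

Call:
drive_tool(rows=[{"offset": [0,0,0],"rotation": [0,0,0],"claw": 0},{"offset": [0,0,0],"rotation": [0,0,0],"claw": 0},{"offset": [0,0,0],"rotation": [0,0,0],"claw": 0},{"offset": [0,0,0],"rotation": [0,0,0],"claw": 0},{"offset": [0,0,0],"rotation": [0,0,0],"claw": 0},{"offset": [0,0,0],"rotation": [0,0,0],"claw": 0},{"offset": [0,0,0],"rotation": [0,0,0],"claw": 0},{"offset": [0,0,0],"rotation": [0,0,0],"claw": 0},{"offset": [0,0,0],"rotation": [0,0,0],"claw": 0},{"offset": [0,0,0],"rotation": [0,0,0],"claw": 0}])

```text
clock: 17.77
tcp_pos: [0.474, 0.0504, 0.1149]
orientation: [2.447, 1.965, 0.003]
contact_force: [-5.0, -1.9, 15.6]
grip_width: 0.0002
gripper_force: 8.2
```

```bash
python3 bub.py w7
```

```text
t 17.77 p [0.474  0.0504 0.1149] yaw 77.5 zax [ 0.003 -0.001 -1.   ] q [-0.02  0.33 -0.26  2.11  0.13  0.72 -0.58] F [-5.  -1.9 15.6] w 0.0002
vial (482.494140625, 91.30302429199219) (74.14631652832031, 17.37784767150879) 77.61105346679688
bubble px 683 span [-8.51  5.38 -1.47]
```

View pics/w7.png

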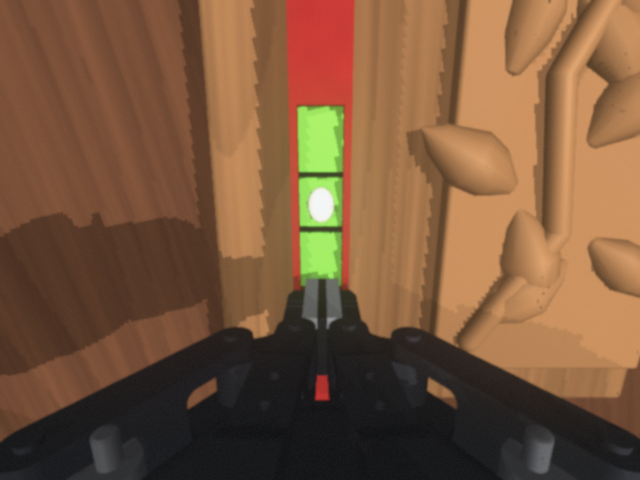

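The bubble at (321,204) lies between the lines at v 174 and 229, and the 16 N push is holding steady. Handing in.

```bash
python3 -c "
from bench import hand_in
print(hand_in())"
```

```text
the job is handed in; nothing more can be done
None
```

The level lies on the strip, the bubble is between the lines (about 1.5 mm off centre), the fingers press it down with about 16 N, and the job was handed in at about 18 s; no verdict was returned.

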